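# Put the bench kit away in its foam tiles

## Robot

A 7-joint arm with a two-finger parallel gripper is mounted at the origin on a cart in front of the work surface, level with it; the furniture and walls round the work are solid. World frame = base frame: x ahead of the robot, y to its left, z up, the work surface at z = 0. Lengths are in m, angles in rad, forces in N, time in s.
With the tool pointing down it reaches from about 0.425 to 0.925 m from the base axis. Payload 6.8 kg.
Tool frame: the origin (TCP) lies at the very end of the fingers, on their centre line; the grasp point (between the pads) lies 19 mm behind it; z points along the fingers, y is the direction in which the jaws open and shut (so a half turn about z gives the same grasp; the last joint's range is limited). The gripper opens to 85 mm and grips with 20 to 120 N. Pads are 22 mm wide; open, the fingers measure 114 mm over their backs; the gripper's body (76 mm by 85 mm) begins 54 mm behind the grasp point. The pads swing forward as they close: fully open they stand 13 mm farther back than shut.
Start: joints at [1.02, 0.477, 0.022, 1.555, -0.011, 1.109, -0.083], TCP at [0.289, -0.61, 0.231] pointing down, gripper open.
Joint ranges: [-2.96, 2.96], [-0.34, 2.1], [-1.41, 1.46], [0.24, 2.44], [-1.37, 4.51], [0.17, 1.92], [-2.96, 2.96]. Speed limits (rad/s): [2.39, 2.39, 3.14, 3.14, 3.14, 3.14, 3.14].

## Interface

Orientations are given as a unit quaternion [w, x, y, z].
In Python, from station import bot gives the robot as it stands.
- The arm moves only by the tool move_arm, never from a script. Its argument "commands" is text: rows parted by semicolons, each of 7 numbers parted by spaces: the opening, from 0 (shut) to 1 (fully open), then the shift along the tool's x, y, z in cm, then the turn, a rotation vector about the tool's x, y, z in degrees. In form: gripper tx ty tz rx ry rz; .... A call has 1 to 12 rows; each row shifts and turns the commanded pose from where the row before left it, along the tool's axes as they then stand; what a row does not reach is not made up. A row lasts 1/12 s, in which the tool goes at most 41.7 mm and 7.16 degrees, less where a joint would pass 70% of its speed; a pose out of reach is approached as far as the arm can. A call with a gripper value outside its range is refused whole. The fingers move at their own pace and stop on an object; "force" is the grip in N (left out, the last holds). Time passes only in rows, so rows that do not move let the fingers close. It gives the time, the measured TCP pose, the force and the opening at its end, in the units of the state.
- bot.get_obs(): the state, without advancing time (a new reading comes with each control period).
- bot.read_camera(name): name is "scene" or "top" or "wrist"; returns a dict with "img" (480x640x3 uint8, red, green, blue), "K" (3x3 intrinsics, pixels), "rvec" (rotation vector, rad) and "tvec" (3), from world to camera coordinates, as OpenCV has them; the wrist camera has in their place "hand_eye" (4x4, takes a point from camera to tool coordinates, whose origin is the TCP and whose axes are the flange's). Camera axes: x right, y down, z forward; pixel columns grow to the right and rows downward; lengths in m; the calibration is good to about 2 mm. A picture is of the moment at which its call begins: read the wrist's pose just before it. There is no depth.
- bot.hand_in(): hands the job in, once; it reports no verdict.
The state is a dict: "t": time; "q": joint angles; "joint_vel": joint speeds; "joint_torque": joint torques, N m; "eef_pos": TCP position; "tool_rot": TCP orientation; "contact_force": force on the tool from outside, world axes, zero at the start; "torque": the same for the moment, N m; "gripper_width": opening from 0.0 (shut) to 1.0 (fully open).
Only numpy, scipy, OpenCV 4.12 (cv2) and the standard library are available. Lean on these libraries where they do the work, as an engineer would, in place of code of your own. Each camera call takes 0.05 s, during which the arm holds its last target. There are 200 camera calls.

## Task

Put the bench kit away in the four foam tiles: set the black marker, the white putty jar, the red cap and the wooden sanding block each into the recess that has its own outline, the same way up as it is now and fully down on the yellow floor. Leave the glue bottle and the roll of tape where they are, and let go of everything at the end.

Things in the scene. Friction and masses are not known exactly. Their poses are not given: they have to be found in the camera images.
- marker_mid (a point): Black marker with a white band, lying flat, 18 mm wide, 124 mm long, 20 mm high; it does not roll. Site at its centre, 10 mm above its underside; y runs along its length, x across it, z up.
- jar_mid (a point): White round open putty jar standing upright, 52 mm diameter, 58 mm high. Site at its centre, 29 mm above its underside; z up.
- cap_mid (a point): Red round plastic cap, 34 mm diameter, 28 mm high, standing on its open end. Site at its centre, 14 mm above its underside; z up.
- block_mid (a point): Hand sanding block, lying flat: cork foot 52 by 90 mm, 12 mm high, and on it a pale wooden grip 40 mm wide and 88 mm long, 38 mm high over all. Site at its centre, 19 mm above its underside; y runs along its length, x across it, z up.
- tile_marker_floor (a point): A flat foam tile fixed on the table, 150 (x) by 100 (y) by 12 mm high, dark grey on top, with a long narrow recess 140 by 34 mm cut 5 mm deep, 8 mm wider than the thing on every side; its floor is yellow and bears a black true-size print of the outline (124 by 18 mm, for the marker). Site at the centre of the recess floor, 7 mm above the table and 5 mm below the tile's top; x along the tile's long side and the recess's length, z up.
- tile_jar_floor (a point): A flat foam tile fixed on the table, 150 (x) by 100 (y) by 12 mm high, dark grey on top, with a large round recess of 68 mm diameter cut 5 mm deep, 8 mm wider than the thing on every side; its floor is yellow and bears a black true-size print of the outline (52 mm disc, for the jar). Site at the centre of the recess floor, 7 mm above the table and 5 mm below the tile's top; x along the tile's long side, z up.
- tile_cap_floor (a point): A flat foam tile fixed on the table, 150 (x) by 100 (y) by 12 mm high, dark grey on top, with a small round recess of 50 mm diameter cut 5 mm deep, 8 mm wider than the thing on every side; its floor is yellow and bears a black true-size print of the outline (34 mm disc, for the red cap). Site at the centre of the recess floor, 7 mm above the table and 5 mm below the tile's top; x along the tile's long side, z up.
- tile_block_floor (a point): A flat foam tile fixed on the table, 150 (x) by 100 (y) by 12 mm high, dark grey on top, with a broad rectangular recess 106 by 68 mm cut 5 mm deep, 8 mm wider than the thing on every side; its floor is yellow and bears a black true-size print of the outline (90 by 52 mm, for the sanding block). Site at the centre of the recess floor, 7 mm above the table and 5 mm below the tile's top; x along the tile's long side and the recess's length, z up.
- glue: White glue bottle with a red nozzle, 45 mm diameter, 131 mm high, standing behind the tiles; a bystander. Origin at the centre of its underside.
- tape: Roll of masking tape lying flat, 105 mm diameter, 25 mm high, behind the tiles; a bystander. Origin at the centre of its underside.
Not all that is in view belongs to the job. Of the things like the part that bears cap_mid, leave any that is green; of the rest the larger one is meant.

How it is judged:
By the outcome, as a careful person would: the job done as asked, in the order asked, and still so for the second after the job is handed in, with the robot touching nothing.
It also fails if it takes over 99 s, if anything falls off the work surface, if the arm or the gripper's body presses on something with over 40 N, if the wrist force passes 120 N, or if a joint passes its speed limit or range.

## Working session

There is one attempt and no reset: what is moved stays moved. The work goes in short steps, Python scripts to look and compute and a tool call to move; the robot and the scene stay as the last step left them, time stands still between calls to the robot, and variables do not carry over. Pictures are saved under pics/ and viewed, about 12 in all and at most 16, crops included, and the job is handed in when it is done.

Besides the shell and the picture viewer there is one more tool, called after "Request:" by a JSON object that holds its "name" and its "arguments", one argument or row to a line. move_arm: Moves the arm, as the interface text tells. Its arguments: {"type":"object","properties":{"commands":{"type":"string"},"force":{"type":"number"}},"required":["commands"]}

```bash
mkdir -p pics; ls; python3 - <<'E'
from station import bot
import cv2
o=bot.get_obs(); print(o)
for n in ["scene","top"]:
    c=bot.read_camera(n); cv2.imwrite(f"pics/{n}0.png",c["img"][:,:,::-1]); print(n,c["K"],c["rvec"],c["tvec"])
c=bot.read_camera("wrist"); print(c["K"],c["hand_eye"]); cv2.imwrite("pics/wrist0.png",c["img"][:,:,::-1])
E
```

```text
pics
{'t': 0.0, 'q': array([ 1.01991859,  0.47780638,  0.02231485,  1.55647082, -0.01150126,
        1.10925704, -0.0831073 ]), 'joint_vel': array([-1.96470207e-03, -1.53177846e-03,  5.30149584e-04, -9.18097789e-04,
       -6.94283353e-04,  5.20139545e-05,  2.65677991e-04]), 'joint_torque': array([-8.39477943e-04, -5.96447468e+01,  1.60735600e+00, -2.81189042e+01,
        1.23822302e-02,  9.37973469e-03,  1.31543768e-06]), 'eef_pos': array([ 0.28895229, -0.60937248,  0.23031283]), 'tool_rot': array([-8.69300701e-04,  9.75589101e-01,  2.19602101e-01, -2.58491198e-04]), 'contact_force': array([0.40710885, 0.00277317, 0.2507564 ]), 'torque': array([-0.06781159, -0.05163371, -0.00511261]), 'gripper_width': 1.0033514219072088}
scene [[478.04747452   0.         319.70964287]
 [  0.         478.04747452 243.45500048]
 [  0.           0.           1.        ]] [ 1.90343275 -0.87144133  0.52681213] [-0.38150539  0.25779375  0.51791885]
top [[531.09938015   0.         312.88521781]
 [  0.         531.09938015 242.15411455]
 [  0.           0.           1.        ]] [ 2.18707292 -2.03411054  0.21385529] [-0.02533872  0.57182873  1.09077622]
[[398.35619931   0.         318.12175092]
 [  0.         398.35619931 242.90358933]
 [  0.           0.           1.        ]] [[-6.78521142e-05 -9.46149937e-01 -3.23728731e-01  8.43084967e-02]
 [ 9.99998998e-01 -5.21929553e-04  1.31582874e-03 -2.53181977e-04]
 [-1.41393487e-03 -3.23728318e-01  9.46149025e-01 -1.41381398e-01]
 [ 0.00000000e+00  0.00000000e+00  0.00000000e+00  1.00000000e+00]]
```

View pics/top0.png

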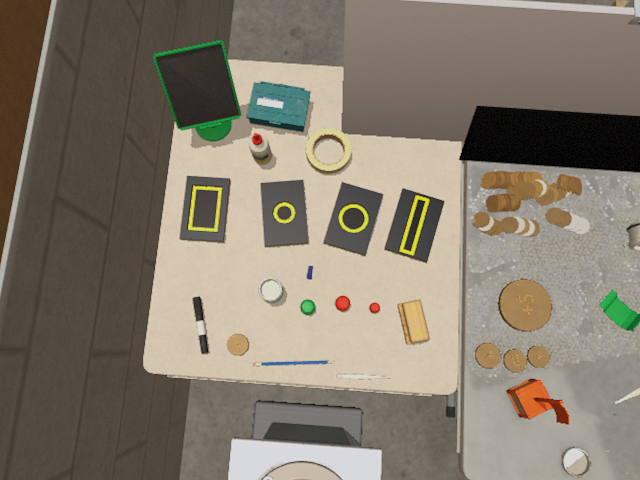

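View pics/scene0.png

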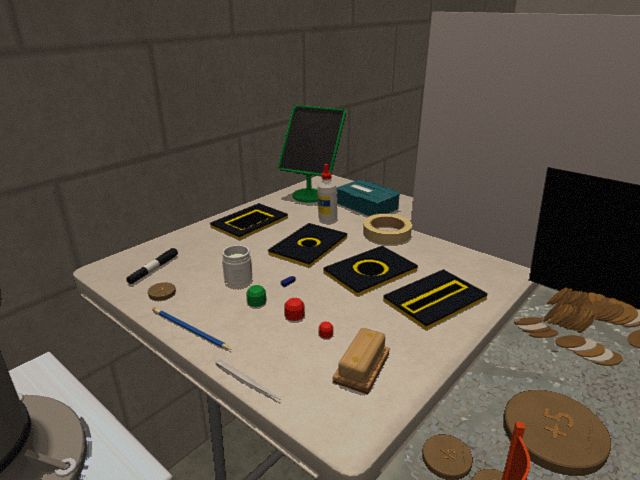

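```bash
cat > h.py <<'E'
import numpy as np, cv2
from station import bot
from scipy.spatial.transform import Rotation as R
def cam(n):
    if n=="wrist":
        o=bot.get_obs(); c=bot.read_camera(n); q=o["tool_rot"]
        T=np.eye(4); T[:3,:3]=R.from_quat(np.r_[q[1:],q[0]]).as_matrix(); T[:3,3]=o["eef_pos"]
        M=np.linalg.inv(T@c["hand_eye"]); c["rvec"]=cv2.Rodrigues(M[:3,:3])[0]; c["tvec"]=M[:3,3]
    else: c=bot.read_camera(n)
    c["P"]=c["K"]@np.c_[cv2.Rodrigues(np.asarray(c["rvec"],float))[0],np.ravel(c["tvec"])]
    return c
def tri(a,pa,b,pb):
    X=cv2.triangulatePoints(a["P"],b["P"],np.float64(pa).reshape(-1,2).T,np.float64(pb).reshape(-1,2).T); return (X[:3]/X[3]).T
def onz(c,p,z):
    p=np.float64(p).reshape(-1,2); P=c["P"]; H=P[:,[0,1,3]].copy(); H[:,2]+=P[:,2]*z
    X=np.linalg.inv(H)@np.c_[p,np.ones(len(p))].T; return (X[:2]/X[2]).T
def proj(c,X):
    x=c["P"]@np.append(X,1); return x[:2]/x[2]
def yellow(c,z=.007):
    hsv=cv2.cvtColor(c["img"],cv2.COLOR_RGB2HSV); m=cv2.inRange(hsv,(25,150,110),(35,255,255))
    cs,h=cv2.findContours(m,cv2.RETR_CCOMP,cv2.CHAIN_APPROX_NONE); out=[]
    for k,x in zip(cs,h[0] if h is not None else []):
        if k[:,0].shape[0]>20 and x[3]>=0:
            M=cv2.moments(k); w=onz(c,k[:,0].astype(float),z); out.append(((M["m10"]/M["m00"],M["m01"]/M["m00"]),cv2.minAreaRect((w*1000).astype(np.float32))))
    return out
def crop(c,x0,y0,x1,y1,s,name):
    i=cv2.resize(c["img"][y0:y1,x0:x1],None,fx=s,fy=s,interpolation=cv2.INTER_CUBIC); cv2.imwrite(f"pics/{name}.png",i[:,:,::-1])
E
python3 - <<'E'
from h import *
t=cam("top"); s=cam("scene")
for c in (t,s):
    for p,r in yellow(c): print(np.round(p,1),np.round(r[0],1),np.round(r[1],1),round(r[2],1))
crop(t,180,260,440,380,3,"topobj"); crop(s,110,225,410,400,2.66,"sceneobj")
print("base px",proj(t,[0,0,0]),proj(t,[.5,0,0]),proj(t,[.5,.2,0]))
E
```

```text
[353. 218.] [646.  -70.7] [52.2 53.2] 49.4
[283.7 212.5] [647.4  87.7] [35.5 36.7] 4.2
[414. 225.] [ 640.9 -210.9] [ 20.4 126. ] 76.2
[204.8 208.6] [643.9 269.4] [56.3 94.7] 90.0
[433.8 296.6] [ 642.3 -211.2] [ 21.8 128. ] 76.3
base px [300.54778457 520.57775497] [317.62279266 279.38843793] [228.92723524 272.98350639]
```

View pics/topobj.png

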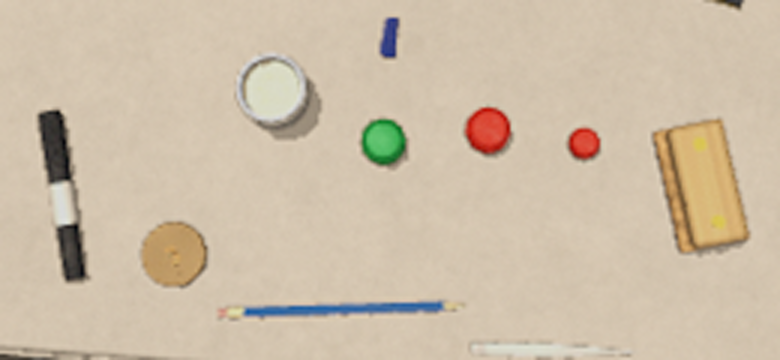

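View pics/sceneobj.png

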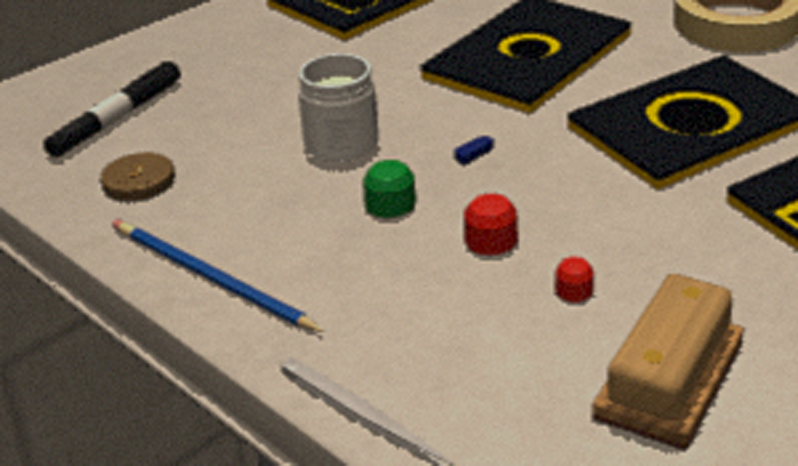

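```bash
python3 - <<'E'
from h import *
t=cam("top"); s=cam("scene")
T=lambda p:(np.array(p)+.5)/3-.5+[180,260]
S=lambda p:(np.array(p)+.5)/2.66-.5+[110,225]
n="band end+ end- jarrim captop dotfar dotnear".split()
a=[(63,203),(50,113),(76,278),(273,90),(489,129),(700,144),(718,222)]
b=[(110,109),(169,72),(55,146),(336,72),(490,206),(692,293),(653,357)]
for k,x in zip(n,tri(t,T(a),s,S(b))*1000): print(k,np.round(x,1))
print("tiles z",tri(t,[(353,218),(283.7,212.5),(414,225)],s,[(110+694/2.66,225+113/2.66),(110+530/2.66,225+46/2.66),(433.8,296.6)])*1000)
f=lambda p,z: print(np.round(onz(t,T(p),z)*1000,1))
f([(50,113),(76,278)],.015); f([(273,90)],.058); f([(489,129),(584,143)],.026); f([(668,127),(722,120),(748,240),(695,249),(708,184)],.038)
E
```

```text
band [376.1 246.6  10.6]
end+ [439.3 265.    8.3]
end- [324.  231.1  10.4]
jarrim [464.   97.6  57.2]
captop [450.2 -58.5  25.4]
dotfar [ 449.1 -209.4   37.7]
dotnear [ 394.9 -224.1   37.7]
tiles z [[ 646.51132973  -71.62400813    7.95870442]
 [ 648.24745514   87.36429878    7.35559599]
 [ 639.66885509 -210.55687088    6.59211923]]
[[439.  263.3]
 [322.5 230.9]]
[[462.9  98.2]]
[[ 449.5  -57.9]
 [ 444.4 -127.1]]
[[ 459.1 -185.5]
 [ 466.9 -224. ]
 [ 383.3 -245.1]
 [ 374.3 -207.8]
 [ 420.6 -215.5]]
```

```bash
cat > go.py <<'E'
# usage: go.py x y z yaw(deg of tool x)  (mm) -> turn then shift in tool axes (cm)
import sys
from h import *
o=bot.get_obs(); q=o["tool_rot"]; M=R.from_quat(np.r_[q[1:],q[0]]).as_matrix()
yaw=np.degrees(np.arctan2(M[1,0],M[0,0])); tgt=np.array(list(map(float,sys.argv[1:4])))
print("t %.2f pos"%o["t"],np.round(o["eef_pos"]*1000,1),"yaw %.1f tilt %.2f"%(yaw,np.degrees(np.arccos(-M[2,2]))),"F",np.round(o["contact_force"],1),"w %.2f"%o["gripper_width"])
ty=float(sys.argv[4]) if len(sys.argv)>4 else yaw
c,s=np.cos(np.radians(ty)),np.sin(np.radians(ty)); d=(tgt-o["eef_pos"]*1000)/10
print("rz %.1f"%(yaw-ty),"shift tool cm",np.round([c*d[0]+s*d[1],s*d[0]-c*d[1],-d[2]],2))
E
python3 go.py 500 -100 200 15.6; cat >> go.py <<'E'
E
```

```text
t 0.35 pos [ 289.1 -609.8  231.1] yaw 25.4 tilt 0.03 F [ 0.2  0.1 -1. ] w 1.00
rz 9.8 shift tool cm [ 34.02 -43.43   3.11]
```

Request:
{"name": "move_arm", "arguments": {
  "commands": "0.5 0 0 0 0 0 4.9; 0.5 0 0 0 0 0 4.9; 0.5 2.4 -3.1 0.2 0 0 0; 0.5 2.4 -3.1 0.2 0 0 0; 0.5 2.4 -3.1 0.2 0 0 0; 0.5 2.4 -3.1 0.2 0 0 0; 0.5 2.4 -3.1 0.2 0 0 0; 0.5 2.4 -3.1 0.2 0 0 0; 0.5 2.4 -3.1 0.2 0 0 0; 0.5 2.4 -3.1 0.2 0 0 0; 0.5 2.4 -3.1 0.2 0 0 0; 0.5 2.4 -3.1 0.2 0 0 0",
  "force": 40
}}

```text
t: 1.35
eef_pos: [0.4376, -0.2451, 0.2116]
tool_rot: [0.0, 0.991, 0.135, 0.0]
contact_force: [0.7, -0.2, -0.4]
gripper_width: 0.5
```

```bash
python3 go.py 480 50 150 15.6;python3 go.py 381 248 60 15.6
```

```text
t 1.35 pos [ 437.6 -245.1  211.6] yaw 15.6 tilt 0.04 F [ 0.7 -0.2 -0.4] w 0.50
rz -0.0 shift tool cm [ 12.02 -27.29   6.16]
t 1.35 pos [ 437.6 -245.1  211.6] yaw 15.6 tilt 0.04 F [ 0.7 -0.2 -0.4] w 0.50
rz -0.0 shift tool cm [  7.81 -49.02  15.16]
```

Request:
{"name": "move_arm", "arguments": {
  "commands": "0.5 1.5 -3.4 0.6 0 0 0; 0.5 1.5 -3.4 0.6 0 0 0; 0.5 1.5 -3.4 0.6 0 0 0; 0.5 1.5 -3.4 0.6 0 0 0; 0.5 1.5 -3.4 0.6 0 0 0; 0.5 1.5 -3.4 0.6 0 0 0; 0.5 1.5 -3.4 0.6 0 0 0; 0.5 1.5 -3.4 0.6 0 0 0; 0.5 -0.7 -3.6 1.2 0 0 0; 0.5 -0.7 -3.6 1.2 0 0 0; 0.5 -0.7 -3.6 1.2 0 0 0; 0.5 -0.7 -3.6 1.2 0 0 0"
}}

```text
t: 2.35
eef_pos: [0.4135, 0.18, 0.1151]
tool_rot: [-0.0, 0.991, 0.135, 0.0]
contact_force: [1.2, 0.4, -0.6]
gripper_width: 0.501
```

```bash
python3 go.py 381 248 60 15.6;python3 go.py 381 248 8 15.6
```

```text
t 2.35 pos [413.5 180.  115.1] yaw 15.5 tilt 0.05 F [ 1.2  0.4 -0.6] w 0.50
rz -0.1 shift tool cm [-1.3  -7.43  5.51]
t 2.35 pos [413.5 180.  115.1] yaw 15.5 tilt 0.05 F [ 1.2  0.4 -0.6] w 0.50
rz -0.1 shift tool cm [-1.3  -7.43 10.71]
```

Request:
{"name": "move_arm", "arguments": {
  "commands": "0.5 -0.4 -2.5 1.4 0 0 0; 0.5 -0.4 -2.5 1.4 0 0 0; 0.5 -0.5 -2.4 1.4 0 0 0; 0.5 0 0 0 0 0 0; 0.5 0 0 0 0 0 0; 0.5 0 0 0 0 0 0"
}}

```text
t: 2.85
eef_pos: [0.3823, 0.2459, 0.0735]
tool_rot: [0.0, 0.991, 0.135, 0.0]
contact_force: [0.1, 0.4, 0.9]
gripper_width: 0.503
```

```bash
python3 go.py 381 248 8 15.6; python3 - <<'E'
from h import *
c=cam("wrist"); crop(c,0,0,640,480,1,"w1"); s=cam("scene"); 
print(proj(c,[.381,.248,.02]), proj(c,[.4395,.2635,.02]), proj(c,[.3225,.2315,.02]))
E
```

```text
t 2.85 pos [382.3 245.9  73.5] yaw 15.6 tilt 0.03 F [0.1 0.4 0.9] w 0.50
rz -0.0 shift tool cm [-0.06 -0.24  6.55]
[313.87031563 275.42465373] [314.98886687 160.10723265] [314.60054519 371.63029955]
```

View pics/w1.png

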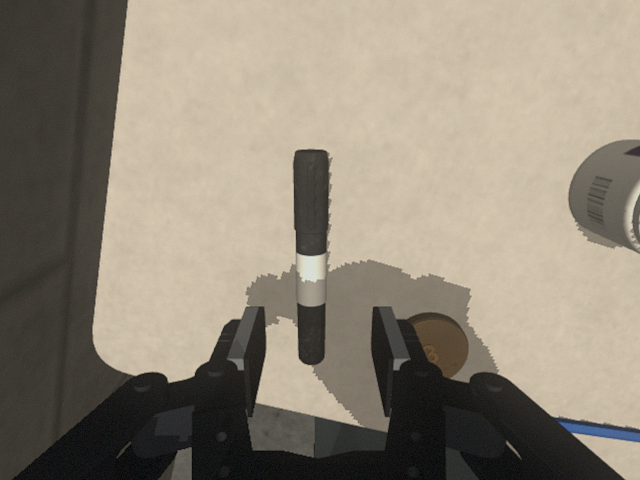

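```bash
python3 - <<'E'
from h import *
c=cam("wrist")
print(onz(c,[(311,150),(312,363),(312,280)],.01)*1000, onz(c,[(431,345),(395,318),(468,345)],.01)*1000)
E
```

```text
[[443.17874901 265.92304567]
 [321.24666481 232.35959126]
 [374.27472776 246.72907077]] [[352.28276404 167.19191013]
 [363.81330278 193.85146289]
 [358.14382192 145.88486087]]
```

Request:
{"name": "move_arm", "arguments": {
  "commands": "0.5 0 -0.3 1.5 0 0 0; 0.5 0 0 2.0 0 0 0; 0.5 0 0 2.0 0 0 0; 0.5 0 0 1.0 0 0 0; 0.5 0 0 0 0 0 0; 0.05 0 0 0 0 0 0; 0.05 0 0 0 0 0 0; 0.05 0 0 0 0 0 0; 0.05 0 0 0 0 0 0; 0.05 0 0 0 0 0 0; 0.05 0 0 0 0 0 0; 0.05 0 0 0 0 0 0"
}}

```text
t: 4.0
eef_pos: [0.3818, 0.2496, 0.0093]
tool_rot: [-0.0, 0.991, 0.135, 0.001]
contact_force: [-0.2, -1.0, 7.0]
gripper_width: 0.201
```

```bash
python3 go.py 382 249 8 15.4; python3 go.py 480 50 90 15.4
```

```text
t 4.00 pos [381.8 249.6   9.3] yaw 15.6 tilt 0.11 F [-0.2 -1.   7. ] w 0.20
rz 0.2 shift tool cm [0.01 0.07 0.13]
t 4.00 pos [381.8 249.6   9.3] yaw 15.6 tilt 0.11 F [-0.2 -1.   7. ] w 0.20
rz 0.2 shift tool cm [ 4.17 21.85 -8.07]
```

Request:
{"name": "move_arm", "arguments": {
  "commands": "0.05 0 0 -1 0 0 0; 0.05 0 0 -2 0 0 0; 0.05 0 0 -3 0 0 0; 0.05 0 0 -3 0 0 0; 0.05 0 0 0 0 0 0; 0.05 0 0 0 0 0 0"
}}

```text
t: 4.5
eef_pos: [0.3822, 0.25, 0.1005]
tool_rot: [-0.001, 0.991, 0.135, 0.002]
contact_force: [0.3, -1.1, -1.4]
gripper_width: 0.203
```

```bash
python3 go.py 520 0 110 15.4; python3 - <<'E'
from h import *
c=cam("wrist"); s=cam("scene"); i=np.hstack([cv2.resize(c["img"][200:440,200:440],(480,480)),cv2.resize(s["img"][130:290,80:190],(330,480),interpolation=cv2.INTER_CUBIC)]); cv2.imwrite("pics/g1.png",i[:,:,::-1])
E
```

```text
t 4.50 pos [382.2 250.  100.5] yaw 15.5 tilt 0.27 F [ 0.3 -1.1 -1.4] w 0.20
rz 0.1 shift tool cm [ 6.65 27.76 -0.95]
```

View pics/g1.png

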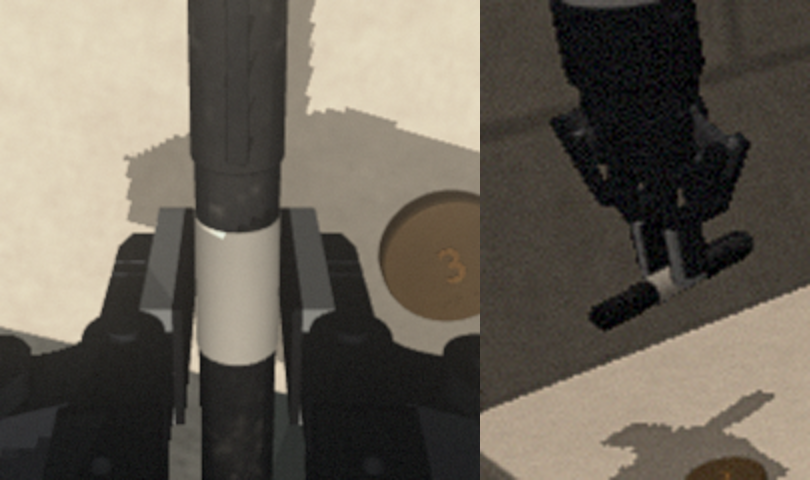

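Request:
{"name": "move_arm", "arguments": {
  "commands": "0.05 0.8 3.5 -1 0 0 0; 0.05 0.8 3.5 -1 0 0 0; 0.05 0.8 3.5 -1 0 0 0; 0.05 0.8 3.5 0 0 0 0; 0.05 0.8 3.5 0 0 0 0; 0.05 0.8 3.5 0 0 0 0; 0.05 0.8 3.5 0 0 0 0; 0.05 0 0 0 0 0 5.9; 0.05 0 0 0 0 0 5.9; 0.05 0 0 0 0 0 5.9; 0.05 0 0 0 0 0 5.9; 0.05 0 0 0 0 0 5.8"
}}

```text
t: 5.6
eef_pos: [0.4996, 0.028, 0.1268]
tool_rot: [0.0, 0.992, -0.123, -0.002]
contact_force: [-0.2, 0.6, -0.9]
gripper_width: 0.199
```

```bash
python3 go.py 641.5 -211 60 -13.8
```

```text
t 5.60 pos [499.6  28.  126.8] yaw -14.1 tilt 0.18 F [-0.2  0.6 -0.9] w 0.20
rz -0.3 shift tool cm [19.48 19.83  6.68]
```

Request:
{"name": "move_arm", "arguments": {
  "commands": "0.05 2.2 2.2 0 0 0 -0.3; 0.05 2.4 2.4 0 0 0 0; 0.05 2.4 2.4 0 0 0 0; 0.05 2.4 2.4 0 0 0 0; 0.05 2.4 2.4 0 0 0 0; 0.05 2.4 2.5 0.5 0 0 0; 0.05 2.4 2.5 1 0 0 0; 0.05 2.0 2.1 1 0 0 0; 0.05 0.9 0.9 1.5 0 0 0; 0.05 0 0 1.5 0 0 0; 0.05 0 0 0.7 0 0 0; 0.05 0 0 0 0 0 0"
}}

```text
t: 6.6
eef_pos: [0.6413, -0.2089, 0.0627]
tool_rot: [-0.001, 0.993, -0.118, -0.003]
contact_force: [-0.6, 0.3, -0.1]
gripper_width: 0.203
```

```bash
python3 go.py 641.5 -211 17 -13.8; python3 - <<'E'
from h import *
c=cam("wrist"); crop(c,100,60,540,480,1.4,"w2")
for r in yellow(c): print(r)
for p in ([.6415,-.211,.007],[.6415+.062*.971,-.211-.062*.2385,.007]): print(proj(c,p))
E
```

```text
t 6.60 pos [ 641.3 -208.9   62.7] yaw -13.5 tilt 0.38 F [-0.6  0.3 -0.1] w 0.20
rz 0.3 shift tool cm [0.07 0.21 4.57]
((75.3154452456817, 313.9499413047124), ((647.253662109375, -70.692138671875), (51.682777404785156, 51.87226867675781), 27.694162368774414))
[322.97656827 270.68637158]
[324.15115583 152.7356764 ]
```

View pics/w2.png

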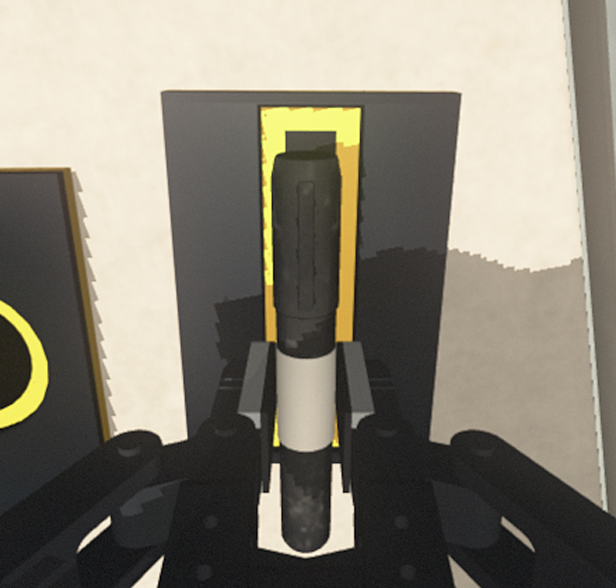

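Request:
{"name": "move_arm", "arguments": {
  "commands": "0.05 0.1 0.2 1.5 0 0 0.3; 0.05 0 0 1.5 0 0 0; 0.05 0 0 0.8 0 0 0; 0.05 0 0 0.4 0 0 0; 0.05 0 0 0.2 0 0 0; 0.05 0 0 0 0 0 0; 0.05 0 0 0 0 0 0"
}}

```text
t: 7.23
eef_pos: [0.6446, -0.2122, 0.0226]
tool_rot: [0.0, 0.993, -0.12, 0.0]
contact_force: [-0.7, 0.0, 0.1]
gripper_width: 0.201
```

```bash
python3 go.py 641.5 -211 17 -13.8; python3 - <<'E'
from h import *
c=cam("wrist"); crop(c,100,60,540,480,1.4,"w3")
E
```

```text
t 7.23 pos [ 644.6 -212.2   22.6] yaw -13.8 tilt 0.03 F [-0.7  0.   0.1] w 0.20
rz -0.0 shift tool cm [-0.33 -0.04  0.56]
```

Request:
{"name": "move_arm", "arguments": {
  "commands": "0.05 -0.3 0 0.1 0 0 0; 0.05 0 0 0.2 0 0 0; 0.05 0 0 0.1 0 0 0; 0.05 0 0 0.1 0 0 0; 0.05 0 0 0 0 0 0; 0.05 0 0 0 0 0 0"
}}

```text
t: 7.78
eef_pos: [0.6414, -0.2114, 0.0172]
tool_rot: [0.0, 0.993, -0.12, -0.0]
contact_force: [-0.0, -0.6, -0.1]
gripper_width: 0.201
```

```bash
python3 go.py 641.5 -211 17 -13.8
```

```text
t 7.78 pos [ 641.4 -211.4   17.2] yaw -13.8 tilt 0.01 F [-0.  -0.6 -0.1] w 0.20
rz -0.0 shift tool cm [-0.   -0.04  0.02]
```

Request:
{"name": "move_arm", "arguments": {
  "commands": "0.05 0 0 0.1 0 0 0; 0.05 0 0 0.1 0 0 0; 0.05 0 0 0 0 0 0; 0.05 0 0 0 0 0 0"
}}

```text
t: 8.12
eef_pos: [0.6416, -0.2115, 0.0164]
tool_rot: [0.0, 0.993, -0.12, 0.0]
contact_force: [-2.6, 0.2, 7.8]
gripper_width: 0.197
```

Contact felt at the expected height (floor, TCP ≈16 mm). Release and retreat.

Request:
{"name": "move_arm", "arguments": {
  "commands": "0.35 0 0 0 0 0 0; 0.35 0 0 0 0 0 0; 0.35 0 0 0 0 0 0; 0.35 0 0 0 0 0 0; 0.4 0 0 -1 0 0 0; 0.5 0 0 -2 0 0 0; 0.8 0 0 -3 0 0 0; 0.8 0 0 -3 0 0 0; 0.8 0 0 -2 0 0 0; 0.8 0 0 0 0 0 0"
}}

```text
t: 8.95
eef_pos: [0.6447, -0.2123, 0.1316]
tool_rot: [0.001, 0.993, -0.121, 0.005]
contact_force: [0.7, -0.4, 0.5]
gripper_width: 0.796
```

```bash
python3 go.py 463.5 98 120 12;python3 - <<'E'
from h import *
c=cam("wrist"); t=cam("top"); i=np.hstack([c["img"][100:480,170:490],cv2.resize(t["img"][180:275,380:450],(280,380),interpolation=cv2.INTER_CUBIC)]); cv2.imwrite("pics/m1.png",i[:,:,::-1])
E
```

```text
t 8.95 pos [ 644.7 -212.3  131.6] yaw -13.8 tilt 0.53 F [ 0.7 -0.4  0.5] w 0.80
rz -25.8 shift tool cm [-11.28 -34.12   1.16]
```

View pics/m1.png

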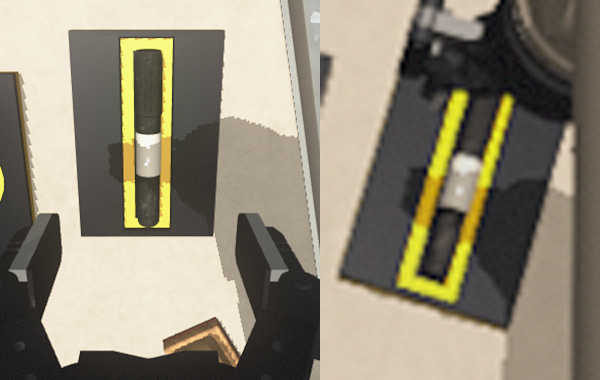

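Request:
{"name": "move_arm", "arguments": {
  "commands": "0.8 0 0 0 0 0 -6.3; 0.8 0 0 0 0 0 -6.3; 0.8 0 0 0 0 0 -6.3; 0.8 0 0 0 0 0 -6.3; 0.8 0 0 0 0 0 -6.3; 0.8 0 0 0 0 0 -6.3; 0.8 0 0 0 0 0 -6; 0.8 0 0 0 0 0 0"
}}

```text
t: 9.72
eef_pos: [0.6403, -0.2113, 0.1237]
tool_rot: [-0.001, 0.966, 0.26, -0.001]
contact_force: [-0.1, -0.4, 0.5]
gripper_width: 0.801
```

```bash
python3 go.py 463.5 98 120
```

```text
t 9.72 pos [ 640.3 -211.3  123.7] yaw 30.2 tilt 0.16 F [-0.1 -0.4  0.5] w 0.80
rz 0.0 shift tool cm [  0.26 -35.63   0.37]
```

Request:
{"name": "move_arm", "arguments": {
  "commands": "0.8 0 -3 0 0 0 0; 0.8 0 -3.6 0 0 0 0; 0.8 0 -3.6 0 0 0 0; 0.8 0 -3.6 0 0 0 0; 0.8 0 -3.6 0 0 0 0; 0.8 0 -3.6 0 0 0 0; 0.8 0 -3.6 0 0 0 0; 0.8 0 -3.6 0 0 0 0; 0.8 0.1 -3.6 0 0 0 0; 0.8 0.1 -3 0 0 0 0; 0.8 0.1 -0.9 0 0 0 0; 0.8 0 0 0 0 0 0"
}}

```text
t: 10.72
eef_pos: [0.4641, 0.102, 0.125]
tool_rot: [-0.0, 0.966, 0.26, -0.0]
contact_force: [1.7, 0.1, -0.2]
gripper_width: 0.8
```

```bash
python3 - <<'E'
from h import *
c=cam("wrist"); crop(c,100,0,640,480,1.2,"w4"); print(proj(c,[.4635,.098,.058]))
E
python3 go.py 463.5 98 20
```

```text
[323.59207828 268.72747766]
t 10.77 pos [465.2  99.9 125. ] yaw 30.0 tilt 0.04 F [ 0.2 -1.   0.5] w 0.80
rz 0.0 shift tool cm [-0.24  0.08 10.5 ]
```

View pics/w4.png

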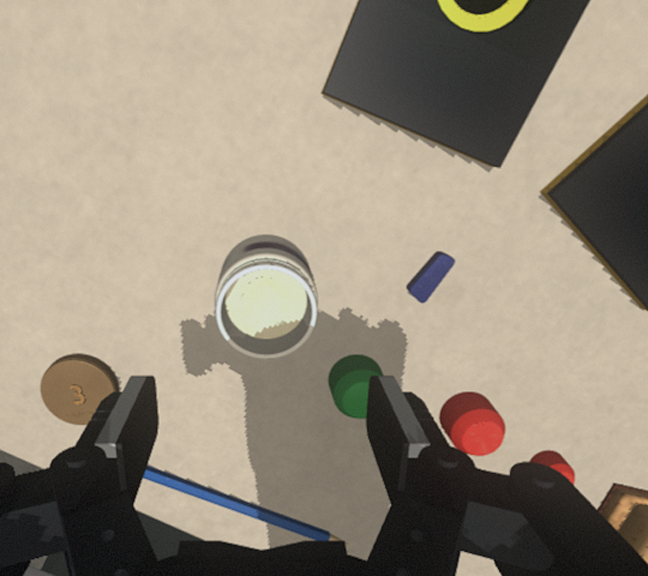

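Request:
{"name": "move_arm", "arguments": {
  "commands": "0.8 0 0 2 0 0 0; 0.8 0 0 3 0 0 0; 0.8 0 0 3 0 0 0; 0.8 0 0 2 0 0 0; 0.8 0 0 0.5 0 0 0; 0.8 0 0 0 0 0 0; 0.4 0 0 0 0 0 0; 0.4 0 0 0 0 0 0; 0.4 0 0 0 0 0 0; 0.4 0 0 0 0 0 0; 0.4 0 0 0 0 0 0; 0.4 0 0 0 0 0 0",
  "force": 40
}}

```text
t: 11.77
eef_pos: [0.4669, 0.0993, 0.0215]
tool_rot: [0.0, 0.966, 0.258, 0.001]
contact_force: [-1.1, -1.0, 7.8]
gripper_width: 0.585
```

Request:
{"name": "move_arm", "arguments": {
  "commands": "0.4 0 0 0 0 0 0; 0.4 0 0 -1 0 0 0; 0.4 0 0 -2 0 0 0; 0.4 0 0 -3 0 0 0; 0.4 0 0 -2 0 0 0; 0.4 0 0 0 0 0 0; 0.4 0 0 0 0 0 0; 0.4 0 0 0 0 0 0"
}}

```text
t: 12.43
eef_pos: [0.4652, 0.099, 0.1001]
tool_rot: [0.0, 0.966, 0.258, -0.0]
contact_force: [-0.7, -1.1, -2.5]
gripper_width: 0.582
```

```bash
python3 - <<'E'
from h import *
c=cam("wrist"); crop(c,170,100,490,480,1.5,"w5")
E
python3 go.py 646.5 -71 100 30
```

```text
t 12.48 pos [464.8  99.   99.6] yaw 30.0 tilt 0.09 F [-0.1 -0.1 -1.9] w 0.58
rz -0.0 shift tool cm [ 7.23 23.8  -0.04]
```

View pics/w5.png

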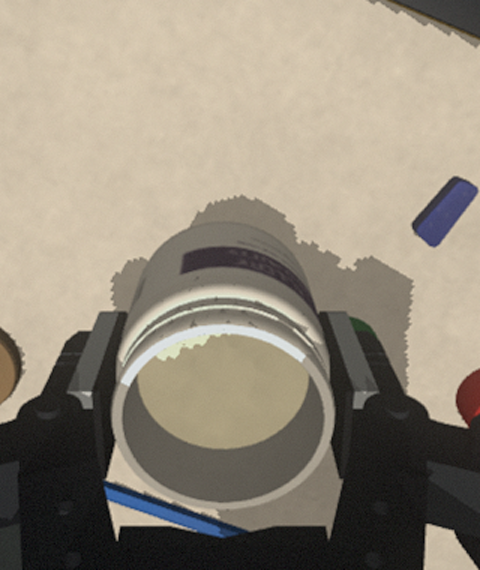

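```bash
python3 - <<'E'
from h import *
c=cam("wrist"); print(onz(c,[(318,376.7)],.136)*1000, bot.get_obs()["eef_pos"])
E
```

```text
[[468.20564629 101.00753974]] [0.46472688 0.09901589 0.09939442]
```

Request:
{"name": "move_arm", "arguments": {
  "commands": "0.4 0.4 1.5 0 0 0 0; 0.4 0.9 3 0 0 0 0; 0.4 0.9 3 0 0 0 0; 0.4 0.9 3 0 0 0 0; 0.4 0.9 3 0 0 0 0; 0.4 0.9 3 0 0 0 0; 0.4 0.9 3 0 0 0 0; 0.4 0.7 2.5 0 0 0 0; 0.4 0.4 1.8 1 0 0 0; 0.4 0 0 1.5 0 0 0; 0.4 0 0 1 0 0 0; 0.4 0 0 0 0 0 0"
}}

```text
t: 13.53
eef_pos: [0.6414, -0.0718, 0.0614]
tool_rot: [-0.001, 0.966, 0.259, -0.003]
contact_force: [-0.3, -0.5, -1.3]
gripper_width: 0.583
```

```bash
python3 go.py 643.2 -73 30 30
```

```text
t 13.53 pos [641.4 -71.8  61.4] yaw 30.0 tilt 0.40 F [-0.3 -0.5 -1.3] w 0.58
rz -0.0 shift tool cm [0.1  0.19 3.14]
```

Request:
{"name": "move_arm", "arguments": {
  "commands": "0.4 0 0 1 0 0 0; 0.4 0 0 1 0 0 0; 0.4 0 0 0.6 0 0 0; 0.4 0 0 0 0 0 0; 0.4 0 0 0 0 0 0; 0.4 0 0 0 0 0 0"
}}

```text
t: 14.03
eef_pos: [0.6446, -0.0722, 0.0397]
tool_rot: [0.0, 0.966, 0.259, 0.0]
contact_force: [0.1, 0.1, -1.1]
gripper_width: 0.582
```

```bash
python3 go.py 643.2 -73 28.5 30
```

```text
t 14.03 pos [644.6 -72.2  39.7] yaw 30.0 tilt 0.04 F [ 0.1  0.1 -1.1] w 0.58
rz -0.0 shift tool cm [-0.17 -0.    1.12]
```

Request:
{"name": "move_arm", "arguments": {
  "commands": "0.4 -0.2 0 0.3 0 0 0; 0.4 0 0 0.3 0 0 0; 0.4 0 0 0.2 0 0 0; 0.4 0 0 0.1 0 0 0; 0.4 0 0 0.1 0 0 0; 0.4 0 0 0 0 0 0; 0.4 0 0 0 0 0 0"
}}

```text
t: 14.62
eef_pos: [0.6426, -0.0733, 0.0293]
tool_rot: [-0.0, 0.966, 0.259, -0.0]
contact_force: [0.0, 0.7, -0.4]
gripper_width: 0.581
```

Request:
{"name": "move_arm", "arguments": {
  "commands": "0.4 0 0 0.1 0 0 0; 0.4 0 0 0.1 0 0 0; 0.4 0 0 0 0 0 0; 0.4 0 0 0 0 0 0"
}}

```text
t: 14.95
eef_pos: [0.6429, -0.0733, 0.0286]
tool_rot: [0.0, 0.966, 0.258, 0.0]
contact_force: [-3.6, 0.7, 8.1]
gripper_width: 0.581
```

Contact at the expected height. Release and rise.

Request:
{"name": "move_arm", "arguments": {
  "commands": "0.8 0 0 0 0 0 0; 0.8 0 0 0 0 0 0; 0.8 0 0 0 0 0 0; 0.8 0 0 0 0 0 0; 0.8 0 0 0 0 0 0; 0.8 0 0 -1 0 0 0; 0.8 0 0 -2 0 0 0; 0.8 0 0 -3 0 0 0; 0.8 0 0 -3 0 0 0; 0.8 0 0 -1 0 0 0; 0.8 0 0 0 0 0 0; 0.8 0 0 0 0 0 0"
}}

```text
t: 15.95
eef_pos: [0.6427, -0.0734, 0.1279]
tool_rot: [0.0, 0.966, 0.258, 0.001]
contact_force: [0.0, 0.1, -0.4]
gripper_width: 0.797
```

```bash
python3 go.py 450 -58 100 0;python3 - <<'E'
from h import *
c=cam("wrist"); t=cam("top"); i=np.hstack([c["img"][100:480,170:490],cv2.resize(t["img"][170:265,310:390],(320,380),interpolation=cv2.INTER_CUBIC)]); cv2.imwrite("pics/j1.png",i[:,:,::-1])
E
```

```text
t 15.95 pos [642.7 -73.4 127.9] yaw 30.0 tilt 0.07 F [ 0.   0.1 -0.4] w 0.80
rz 30.0 shift tool cm [-19.27  -1.54   2.79]
```

View pics/j1.png

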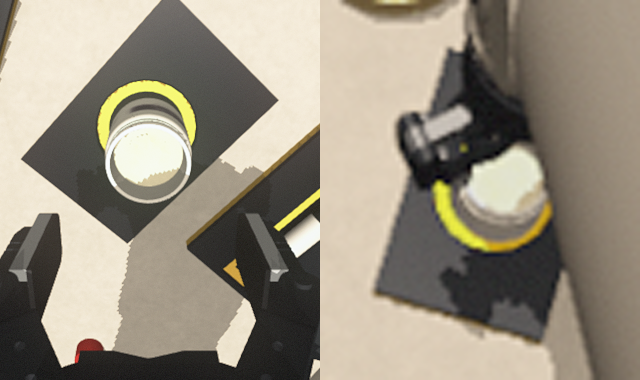

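Request:
{"name": "move_arm", "arguments": {
  "commands": "0.6 -1.5 -1 0 0 0 0; 0.6 -2.8 -1.9 0 0 0 0; 0.6 -2.8 -1.9 0 0 0 0; 0.6 -2.8 -1.9 0 0 0 0; 0.6 -2.8 -1.9 1 0 0 0; 0.6 -2.2 -1.6 1 0 0 0; 0.6 -1 -0.7 1 0 0 0; 0.6 0 0 0.8 0 0 0; 0.6 0 0 0 0 0 0; 0.6 0 0 0 0 0 0; 0.6 0 0 0 0 0 0; 0.6 0 0 0 0 0 0"
}}

```text
t: 17.05
eef_pos: [0.4518, -0.0583, 0.0896]
tool_rot: [0.0, 0.966, 0.259, 0.001]
contact_force: [0.1, 0.5, 0.8]
gripper_width: 0.602
```

```bash
python3 go.py 450.5 -58.5 9 30; python3 - <<'E'
from h import *
c=cam("wrist"); crop(c,120,100,520,480,1.5,"w6"); print(proj(c,[.450,-.058,.014]),proj(c,[.450,-.058,.028]))
hsv=cv2.cvtColor(c["img"],cv2.COLOR_RGB2HSV); m=cv2.inRange(hsv,(0,150,60),(8,255,255))|cv2.inRange(hsv,(172,150,60),(180,255,255))
n,l,s,ce=cv2.connectedComponentsWithStats(m)
for k in range(1,n):
    if s[k,4]>150: print(s[k],ce[k],onz(c,ce[k],.016)*1000)
E
```

```text
t 17.05 pos [451.8 -58.3  89.6] yaw 30.0 tilt 0.07 F [0.1 0.5 0.8] w 0.60
rz -0.0 shift tool cm [-0.12 -0.04  8.06]
[315.96509896 261.63459926] [315.87952435 270.95021443]
[ 288  230   56   58 2423] [315.17457697 260.06397028] [[451.30556122 -56.73051508]]
[397 300  33  27 501] [416.00598802 311.4251497 ] [[ 452.83267963 -126.31414416]]
```

View pics/w6.png

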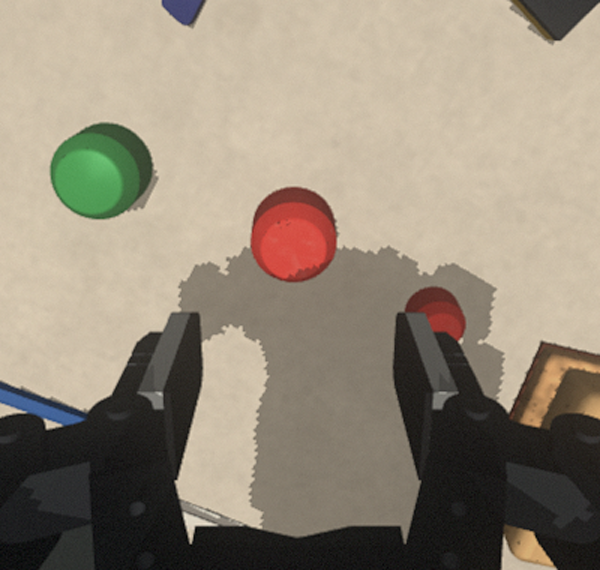

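Request:
{"name": "move_arm", "arguments": {
  "commands": "0.6 0 -0.1 2 0 0 0; 0.6 0 0 2.5 0 0 0; 0.6 0 0 2.5 0 0 0; 0.6 0 0 1 0 0 0; 0.6 0 0 0 0 0 0; 0.6 0 0 0 0 0 0; 0.2 0 0 0 0 0 0; 0.2 0 0 0 0 0 0; 0.2 0 0 0 0 0 0; 0.2 0 0 0 0 0 0; 0.2 0 0 0 0 0 0; 0.2 0 0 0 0 0 0",
  "force": 30
}}

```text
t: 18.1
eef_pos: [0.4511, -0.0576, 0.0107]
tool_rot: [0.001, 0.966, 0.258, 0.001]
contact_force: [-0.7, 1.0, 7.9]
gripper_width: 0.36
```

Request:
{"name": "move_arm", "arguments": {
  "commands": "0.2 0 0 0 0 0 0; 0.2 0 0 -1 0 0 0; 0.2 0 0 -2 0 0 0; 0.2 0 0 -3 0 0 0; 0.2 0 0 -2 0 0 0; 0.2 0 0 0 0 0 0; 0.2 0 0 0 0 0 0; 0.2 0 0 0 0 0 0"
}}

```text
t: 18.77
eef_pos: [0.4496, -0.0577, 0.0895]
tool_rot: [0.0, 0.966, 0.258, 0.0]
contact_force: [-0.4, -0.4, -0.8]
gripper_width: 0.359
```

```bash
python3 go.py 647.5 87.5 90 30; python3 - <<'E'
from h import *
c=cam("wrist"); crop(c,170,150,470,480,1.5,"w7")
hsv=cv2.cvtColor(c["img"],cv2.COLOR_RGB2HSV); m=cv2.inRange(hsv,(0,150,60),(8,255,255))|cv2.inRange(hsv,(172,150,60),(180,255,255))
n,l,s,ce=cv2.connectedComponentsWithStats(m)
for k in range(1,n):
    if s[k,4]>150: print(s[k],ce[k],onz(c,ce[k],.096)*1000)
E
```

```text
t 18.77 pos [449.6 -57.7  89.5] yaw 30.0 tilt 0.02 F [-0.4 -0.4 -0.8] w 0.36
rz -0.0 shift tool cm [24.4  -2.68 -0.05]
[ 277  277   83   97 6407] [318.08802872 325.44154831] [[453.55603096 -55.41386984]]
[393 298  40  33 941] [413.58554729 313.67587673] [[476.11999368 -84.43069889]]
```

Request:
{"name": "move_arm", "arguments": {
  "commands": "0.2 1.8 -0.2 0 0 0 0; 0.2 3.6 -0.4 0 0 0 0; 0.2 3.6 -0.4 0 0 0 0; 0.2 3.6 -0.4 0 0 0 0; 0.2 3.6 -0.4 0 0 0 0; 0.2 3.6 -0.4 0 0 0 0; 0.2 2.8 -0.3 1 0 0 0; 0.2 1.6 -0.2 1.5 0 0 0; 0.2 0 0 1.5 0 0 0; 0.2 0 0 0.8 0 0 0; 0.2 0 0 0 0 0 0; 0.2 0 0 0 0 0 0"
}}

```text
t: 19.82
eef_pos: [0.6444, 0.0853, 0.0402]
tool_rot: [0.0, 0.966, 0.258, -0.002]
contact_force: [0.1, -0.1, 0.2]
gripper_width: 0.362
```

```bash
python3 go.py 645.5 86.5 18 30
```

```text
t 19.82 pos [644.4  85.3  40.2] yaw 29.9 tilt 0.20 F [ 0.1 -0.1  0.2] w 0.36
rz -0.1 shift tool cm [ 0.16 -0.05  2.22]
```

Request:
{"name": "move_arm", "arguments": {
  "commands": "0.2 0 0 0.7 0 0 0; 0.2 0 0 0.4 0 0 0; 0.2 0 0 0.3 0 0 0; 0.2 0 0 0 0 0 0; 0.2 0 0 0 0 0 0"
}}

```text
t: 20.23
eef_pos: [0.646, 0.0866, 0.0274]
tool_rot: [0.0, 0.966, 0.258, 0.0]
contact_force: [0.3, -0.4, -0.8]
gripper_width: 0.363
```

```bash
python3 go.py 645.5 86.5 18 30
```

```text
t 20.23 pos [646.   86.6  27.4] yaw 30.0 tilt 0.00 F [ 0.3 -0.4 -0.8] w 0.36
rz -0.0 shift tool cm [-0.05 -0.01  0.94]
```

Request:
{"name": "move_arm", "arguments": {
  "commands": "0.2 0 0 0.3 0 0 0; 0.2 0 0 0.2 0 0 0; 0.2 0 0 0.2 0 0 0; 0.2 0 0 0.1 0 0 0; 0.2 0 0 0.1 0 0 0; 0.2 0 0 0.1 0 0 0; 0.2 0 0 0 0 0 0; 0.2 0 0 0 0 0 0"
}}

```text
t: 20.9
eef_pos: [0.646, 0.0868, 0.0178]
tool_rot: [0.0, 0.966, 0.259, -0.0]
contact_force: [-2.7, -1.7, 5.0]
gripper_width: 0.365
```

Request:
{"name": "move_arm", "arguments": {
  "commands": "0.55 0 0 0 0 0 0; 0.55 0 0 0 0 0 0; 0.55 0 0 0 0 0 0; 0.55 0 0 0 0 0 0; 0.55 0 0 -1 0 0 0; 0.7 0 0 -2 0 0 0; 0.8 0 0 -3 0 0 0; 0.8 0 0 -3 0 0 0; 0.8 0 0 -1 0 0 0; 0.8 0 0 0 0 0 0; 0.8 0 0 0 0 0 0"
}}

```text
t: 21.82
eef_pos: [0.6463, 0.0867, 0.1179]
tool_rot: [0.0, 0.966, 0.259, 0.001]
contact_force: [-0.8, -0.4, -0.6]
gripper_width: 0.804
```

```bash
python3 go.py 421 -216 120 15.2;python3 - <<'E'
from h import *
c=cam("wrist"); t=cam("top"); i=np.hstack([c["img"][100:480,170:490],cv2.resize(t["img"][170:265,245:325],(320,380),interpolation=cv2.INTER_CUBIC)]); cv2.imwrite("pics/c1.png",i[:,:,::-1])
E
```

```text
t 21.82 pos [646.3  86.7 117.9] yaw 30.0 tilt 0.07 F [-0.8 -0.4 -0.6] w 0.80
rz 14.8 shift tool cm [-29.67  23.3   -0.21]
```

View pics/c1.png

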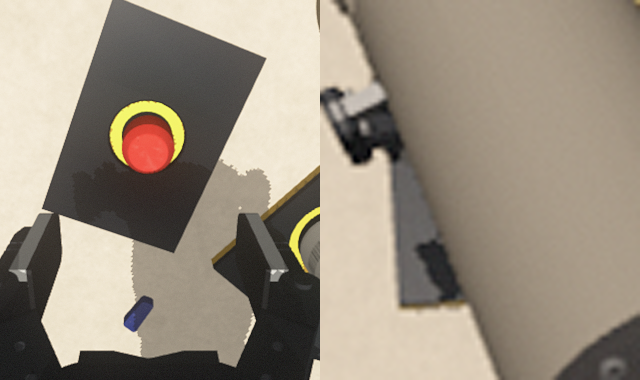

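Request:
{"name": "move_arm", "arguments": {
  "commands": "0.8 0 0 0 0 0 7; 0.8 0 0 0 0 0 7; 0.8 0 0 0 0 0 0.8; 0.8 -3.3 2.6 0 0 0 0; 0.8 -3.3 2.6 0 0 0 0; 0.8 -3.3 2.6 0 0 0 0; 0.8 -3.3 2.6 0 0 0 0; 0.8 -3.3 2.6 0 0 0 0; 0.8 -3.3 2.6 0 0 0 0; 0.8 -3.3 2.6 0 0 0 0; 0.8 -3.3 2.6 0 0 0 0; 0.8 -2 1.5 0 0 0 0"
}}

```text
t: 22.92
eef_pos: [0.4278, -0.204, 0.1162]
tool_rot: [0.0, 0.991, 0.132, -0.002]
contact_force: [-0.0, 0.4, 0.3]
gripper_width: 0.799
```

```bash
python3 go.py 421.5 -216 100 15.2
```

```text
t 22.92 pos [ 427.8 -204.   116.2] yaw 15.1 tilt 0.21 F [-0.   0.4  0.3] w 0.80
rz -0.1 shift tool cm [-0.93  1.    1.62]
```

Request:
{"name": "move_arm", "arguments": {
  "commands": "0.8 -0.4 0.3 0 0 0 0; 0.8 0 0 0 0 0 0; 0.8 0 0 0 0 0 0; 0.8 0 0 0 0 0 0"
}}

```text
t: 23.25
eef_pos: [0.4299, -0.203, 0.1171]
tool_rot: [-0.0, 0.991, 0.134, 0.0]
contact_force: [0.3, -0.5, -0.4]
gripper_width: 0.8
```

```bash
python3 go.py 421.5 -216 15 15.2; python3 - <<'E'
from h import *
c=cam("wrist"); crop(c,120,100,520,480,1.5,"w8"); np.save("w8P.npy",c["P"])
E
```

```text
t 23.25 pos [ 429.9 -203.   117.1] yaw 15.4 tilt 0.05 F [ 0.3 -0.5 -0.4] w 0.80
rz 0.2 shift tool cm [-1.15  1.03 10.21]
```

View pics/w8.png

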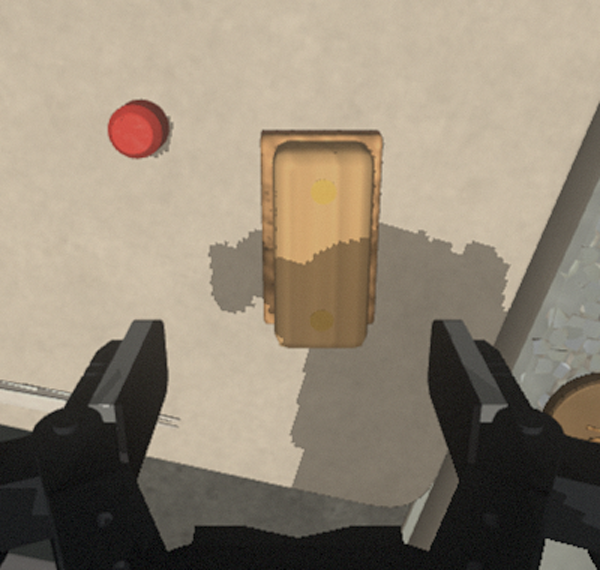

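```bash
python3 - <<'E'
from h import *
c={"P":np.load("w8P.npy")}
p=onz(c,(np.array([(321,191),(321,319),(320,143),(321,347)])+.5)/1.5-.5+[120,100],.038)*1000
print(p,p[:2].mean(0),p[2:].mean(0),np.degrees(np.arctan2(*(p[0]-p[1])[::-1])))
E
python3 go.py 423 -215 15 15.2
```

```text
[[ 450.12768125 -206.74143211]
 [ 396.95166061 -222.0838407 ]
 [ 468.04337635 -201.18248397]
 [ 384.19796776 -225.7635513 ]] [ 423.53967093 -214.4126364 ] [ 426.12067206 -213.47301763] 16.093971372015446
t 23.30 pos [ 430.  -202.9  117.1] yaw 15.4 tilt 0.04 F [-0.3  0.4 -0.4] w 0.80
rz 0.2 shift tool cm [-0.99  0.98 10.21]
```

Request:
{"name": "move_arm", "arguments": {
  "commands": "0.8 -0.5 0.5 1 0 0 0; 0.8 -0.4 0.5 2 0 0 0; 0.8 0 0 3 0 0 0; 0.8 0 0 2.5 0 0 0; 0.8 0 0 1.3 0 0 0; 0.8 0 0 0.3 0 0 0; 0.8 0 0 0 0 0 0; 0.3 0 0 0 0 0 0; 0.3 0 0 0 0 0 0; 0.3 0 0 0 0 0 0; 0.3 0 0 0 0 0 0; 0.3 0 0 0 0 0 0",
  "force": 50
}}

```text
t: 24.3
eef_pos: [0.4238, -0.2168, 0.0174]
tool_rot: [0.001, 0.991, 0.132, 0.001]
contact_force: [-1.3, -0.1, 5.8]
gripper_width: 0.456
```

Request:
{"name": "move_arm", "arguments": {
  "commands": "0.3 0 0 0 0 0 0; 0.3 0 0 0 0 0 0; 0.3 0 0 -1 0 0 0; 0.3 0 0 -2 0 0 0; 0.3 0 0 -3 0 0 0; 0.3 0 0 -3 0 0 0; 0.3 0 0 -1 0 0 0; 0.3 0 0 0 0 0 0; 0.3 0 0 0 0 0 0"
}}

```text
t: 25.05
eef_pos: [0.4227, -0.2167, 0.1165]
tool_rot: [0.0, 0.991, 0.132, 0.0]
contact_force: [-0.8, -0.3, -2.1]
gripper_width: 0.456
```

```bash
python3 go.py 530 0 120 0; python3 - <<'E'
from h import *
c=cam("wrist"); crop(c,120,100,520,480,1.5,"w9"); np.save("w9P.npy",c["P"])
E
```

```text
t 25.05 pos [ 422.7 -216.7  116.5] yaw 15.2 tilt 0.06 F [-0.8 -0.3 -2.1] w 0.46
rz 15.2 shift tool cm [ 10.73 -21.67  -0.35]
```

View pics/w9.png

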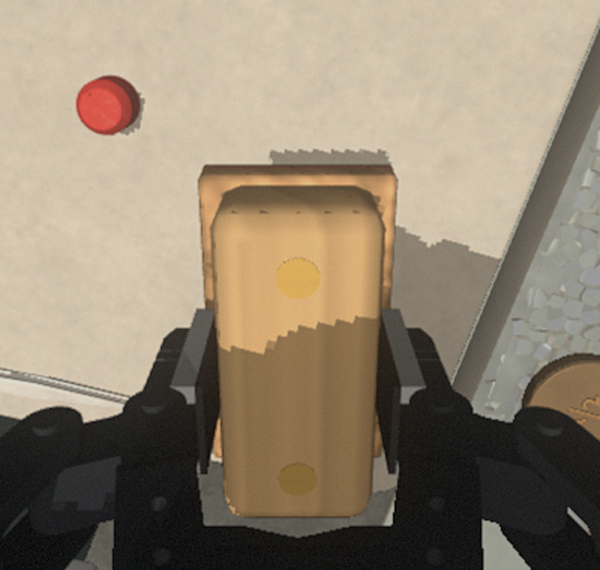

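```bash
python3 - <<'E'
from h import *
c={"P":np.load("w9P.npy")}
p=onz(c,(np.array([(298,278),(298,480)])+.5)/1.5-.5+[120,100],.137)*1000
print(p,p.mean(0),np.degrees(np.arctan2(*(p[0]-p[1])[::-1])))
t=cam("top")
hsv=cv2.cvtColor(t["img"],cv2.COLOR_RGB2HSV); m=cv2.inRange(hsv,(25,150,110),(35,255,255))
cs,h=cv2.findContours(m,cv2.RETR_CCOMP,cv2.CHAIN_APPROX_NONE)
for k,x in zip(cs,h[0]):
    k=k[:,0].astype(float)
    if x[3]>=0 and len(k)>20 and k[:,0].max()<240:
        w=onz(t,k,.007)*1000; c0=w.mean(0); d=w-c0
        # fit lines to long sides / short sides
        for sel in (d[:,1]>20,d[:,1]<-20): 
            s=w[sel&(abs(d[:,0])<35)]; print("long",np.degrees(np.polyfit(s[:,0],s[:,1],1)[0]),s[:,1].mean())
        for sel in (d[:,0]>38,d[:,0]<-38): 
            s=w[sel&(abs(d[:,1])<18)]; print("short",np.degrees(-np.polyfit(s[:,1],s[:,0],1)[0]),s[:,0].mean())
E
```

```text
[[ 449.68458316 -209.21980842]
 [ 395.81463334 -223.82043566]] [ 422.74960825 -216.52012204] 15.16481805542975
long -0.2373626953196084 296.65575806106546
long 0.6902702707247194 242.66039040807962
short 2.6913175090748642 690.0848108211111
short 1.7385384811150992 597.7489765471735
```

Request:
{"name": "move_arm", "arguments": {
  "commands": "0.3 0 0 0 0 0 4.9; 0.3 0 0 0 0 0 4.9; 0.3 0 0 0 0 0 4.8; 0.3 0.8 -1.6 0 0 0 0; 0.3 1.6 -3.4 0 0 0 0; 0.3 1.6 -3.4 0 0 0 0; 0.3 1.6 -3.4 0 0 0 0; 0.3 1.6 -3.4 0 0 0 0; 0.3 1.6 -3.4 0 0 0 0; 0.3 1.6 -3.4 0 0 0 0; 0.3 1.6 -3.4 0 0 0 0; 0.3 1.6 -3.4 0 0 0 0"
}}

```text
t: 26.15
eef_pos: [0.5552, 0.0744, 0.1142]
tool_rot: [0.0, 1.0, 0.005, -0.002]
contact_force: [0.1, 0.3, -1.7]
gripper_width: 0.453
```

```bash
python3 go.py 644 269.6 60 0.6
```

```text
t 26.15 pos [555.2  74.4 114.2] yaw 0.6 tilt 0.21 F [ 0.1  0.3 -1.7] w 0.45
rz -0.0 shift tool cm [  9.09 -19.42   5.42]
```

Request:
{"name": "move_arm", "arguments": {
  "commands": "0.3 1.6 -3.4 0 0 0 0; 0.3 1.6 -3.4 0 0 0 0; 0.3 1.6 -3.4 0 0 0 0; 0.3 1.6 -3.4 0.5 0 0 0; 0.3 1.4 -2.9 1 0 0 0; 0.3 0.6 -1.4 1.2 0 0 0; 0.3 0.2 -0.6 1.2 0 0 0; 0.3 0 0 1 0 0 0; 0.3 0 0 0 0 0 0; 0.3 0 0 0 0 0 0; 0.3 0 0 0 0 0 0"
}}

```text
t: 27.07
eef_pos: [0.6403, 0.2564, 0.0674]
tool_rot: [0.001, 1.0, 0.004, -0.0]
contact_force: [0.4, 0.1, -1.3]
gripper_width: 0.457
```

```bash
python3 go.py 644 269.6 25 0.6; python3 - <<'E'
from h import *
c=cam("wrist"); crop(c,70,40,570,480,1.3,"w10")
hsv=cv2.cvtColor(c["img"],cv2.COLOR_RGB2HSV); m=cv2.inRange(hsv,(22,150,60),(35,255,255))
y,x=np.where(m>0); w=onz(c,np.c_[x,y],.007)*1000; s=(w[:,0]>560)&(w[:,0]<720)&(w[:,1]>220)&(w[:,1]<320); w=w[s]
print(len(w),np.percentile(w,[1,99],axis=0))
for a in range(650,712,10):
    k=w[abs(w[:,0]-a)<2]; print(a,np.round([k[:,1].min(),k[:,1].max()],1) if len(k) else None)
for b in (260,270,280):
    k=w[abs(w[:,1]-b)<2]; print(b,np.round([k[:,0].min(),k[:,0].max()],1) if len(k) else None)
E
```

```text
t 27.07 pos [640.3 256.4  67.4] yaw 0.4 tilt 0.07 F [ 0.4  0.1 -1.3] w 0.46
rz -0.2 shift tool cm [ 0.38 -1.31  4.24]
297 [[609.87013034 237.90706003]
 [698.20060884 303.56708765]]
650 [296.3 303.3]
660 [303.1 303.6]
670 [303.  303.5]
680 [236.9 304.3]
690 [243.9 303.3]
700 [272.2 282.7]
710 None
260 None
270 [697.7 697.7]
280 [698.2 698.2]
```

Request:
{"name": "move_arm", "arguments": {
  "commands": "0.3 0.2 -0.6 0 0 0 -0.2; 0.3 0.2 -0.7 1 0 0 0; 0.3 0 0 1.2 0 0 0; 0.3 0 0 0.8 0 0 0; 0.3 0 0 0 0 0 0; 0.3 0 0 0 0 0 0; 0.3 0 0 0 0 0 0"
}}

```text
t: 27.7
eef_pos: [0.644, 0.2715, 0.0371]
tool_rot: [0.0, 1.0, 0.007, -0.0]
contact_force: [0.8, 0.5, -1.1]
gripper_width: 0.455
```

```bash
python3 go.py 644.5 269.6 25 0.6
```

```text
t 27.70 pos [644.  271.5  37.1] yaw 0.8 tilt 0.03 F [ 0.8  0.5 -1.1] w 0.46
rz 0.2 shift tool cm [0.05 0.19 1.21]
```

Request:
{"name": "move_arm", "arguments": {
  "commands": "0.3 0.1 0.2 0.3 0 0 0; 0.3 0 0 0.3 0 0 0; 0.3 0 0 0.2 0 0 0; 0.3 0 0 0.2 0 0 0; 0.3 0 0 0.1 0 0 0; 0.3 0 0 0.1 0 0 0; 0.3 0 0 0.1 0 0 0; 0.3 0 0 0 0 0 0; 0.3 0 0 0 0 0 0"
}}

```text
t: 28.45
eef_pos: [0.645, 0.2699, 0.0246]
tool_rot: [-0.0, 1.0, 0.007, 0.0]
contact_force: [-0.9, -0.6, 1.6]
gripper_width: 0.455
```

Request:
{"name": "move_arm", "arguments": {
  "commands": "0.3 0 0 0.1 0 0 0; 0.3 0 0 0 0 0 0; 0.6 0 0 0 0 0 0; 0.7 0 0 0 0 0 0; 0.7 0 0 0 0 0 0; 0.7 0 0 0 0 0 0; 0.7 0 0 0 0 0 0; 0.7 0 0 -1 0 0 0; 0.7 0 0 -2 0 0 0; 0.7 0 0 -3 0 0 0; 0.7 0 0 -3 0 0 0; 0.7 0 0 -3 0 0 0"
}}

```text
t: 29.45
eef_pos: [0.6448, 0.2697, 0.1452]
tool_rot: [-0.0, 1.0, 0.007, -0.0]
contact_force: [-0.4, 1.0, 0.7]
gripper_width: 0.701
```

```bash
python3 go.py 450 50 200 0.8
```

```text
t 29.45 pos [644.8 269.7 145.2] yaw 0.8 tilt 0.01 F [-0.4  1.   0.7] w 0.70
rz -0.0 shift tool cm [-19.79  21.7   -5.48]
```

Request:
{"name": "move_arm", "arguments": {
  "commands": "0.7 -1.5 1.5 -1 0 0 0; 0.7 -2.5 2.5 -1 0 0 0; 0.7 -2.5 2.7 -1 0 0 0; 0.7 -2.5 2.7 -1 0 0 0; 0.7 -2.5 2.7 -1 0 0 0; 0.7 -2.5 2.7 -1 0 0 0; 0.7 -2.5 2.7 0 0 0 0; 0.7 -2.5 2.7 0 0 0 0; 0.7 0 0 0 0 0 0; 0.7 0 0 0 0 0 0; 0.7 0 0 0 0 0 0; 0.7 0 0 0 0 0 0"
}}

```text
t: 30.45
eef_pos: [0.4587, 0.0665, 0.2039]
tool_rot: [-0.0, 1.0, 0.007, 0.001]
contact_force: [-0.1, -0.3, 0.2]
gripper_width: 0.702
```

```bash
python3 - <<'E'
from h import *
t=cam("top"); s=cam("scene"); 
a=cv2.resize(t["img"][120:280,170:460],(800,441))[:300]; a=cv2.resize(t["img"][120:280,170:460],(540,298),interpolation=cv2.INTER_CUBIC); b=cv2.resize(s["img"][150:340,190:510],(500,297),interpolation=cv2.INTER_CUBIC)
i=np.zeros((597,640,3),np.uint8); i[:298,:540]=a; i[299:596,:500]=b; cv2.imwrite("pics/fin.png",i[:,:,::-1])
E
```

```text
(no output)
```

View pics/fin.png

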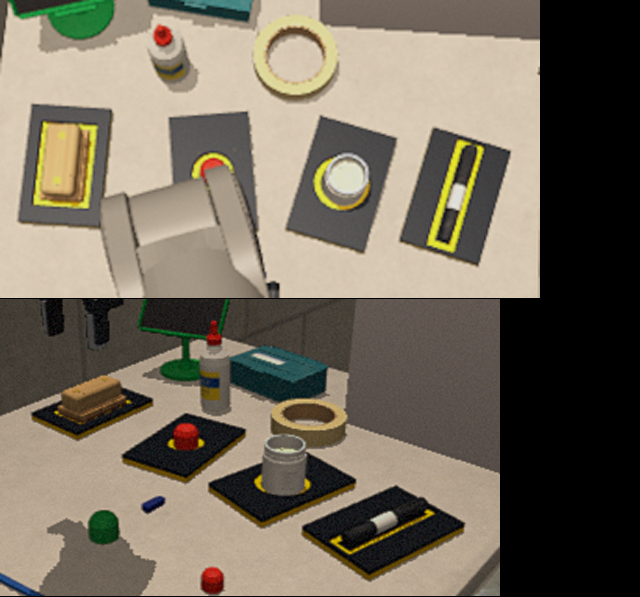

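```bash
python3 -c "
from station import bot
print(bot.hand_in())"
```

```text
the job is handed in; nothing more can be done
None
```

I put the marker, the jar, the larger red cap and the sanding block, in that order, into their own recesses, then let go and backed the gripper off. I handed the job in at about 30.5 s of the 99 s allowed; the hand-in gave no verdict.

- **Fully down:** each piece met the floor with the gripper tip within about 1 mm of the height worked out from its grasp, at 1.6 to 8 N. The block's reading was the faintest: 1.6 N at 24.6 mm, against 24.4 mm expected. I lowered it 1 mm more before letting go and took no reading after that.
- **Final pictures:** the top and scene views show all four upright in their recesses with yellow around them. In the top view the arm partly hid the cap, but the scene view and an earlier wrist view show it seated. The glue bottle, tape, green cap and small red cap look to be where they were.
- **Disagreements:** the wrist camera placed the marker and block 1–3 mm, and the jar up to about 4 mm, off the top and scene measurements. I corrected for this where it mattered; the clearance is 8 mm. The block tile's angle came out at about 0.2° from its long sides but about 2° from its short ones. I set the block at about 0.8°, and it seated freely.

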